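Find the fittings case that rattles and hold it out for inspection

ROBOT

A 6-joint arm with a two-finger parallel gripper is mounted at the origin on the work surface. World frame = base frame: x ahead of the robot, y to its left, z up, the work surface at z = 0. Lengths are in mm, angles in rad, forces in N, time in s.
With the tool pointing down it reaches from about 400 to 925 mm from the base axis. Payload 12.5 kg.
Tool frame: the origin (TCP) lies midway between the tips of the shut fingers; the grasp point (between the pads) lies 19 mm behind it (env.tcp_to_grasp is the distance from the TCP to the grasp point, in mm); z points along the fingers, y is the line along which they close (so a half turn about z gives the same grasp; the last joint's range is limited). The gripper opens to 95 mm and grips with 3 to 60 N. Pads are 20 mm wide; open, the fingers measure 119 mm over their backs; the gripper's body (75 mm by 180 mm) begins 59 mm behind the grasp point.
Start: joints at [1.182, 0.491, 1.559, -0, 1.092, -0.106], TCP at [174.386, 600.197, 214.661] pointing down, gripper open.
Joint ranges: [-3.1, 3.1], [-0.84, 2.19], [0.05, 2.79], [-1.13, 4.28], [0.06, 2.93], [-2.69, 2.69]. Speed limits (rad/s): [2.22, 2.22, 2.79, 3.14, 3.14, 3.14].

INTERFACE

Orientations are given as [roll, pitch, yaw] about the fixed x, y, z axes, in that order (R = Rz(yaw) Ry(pitch) Rx(roll)).
In Python, from cell import env gives the robot as it stands. The module is installed in compiled form; this text tells all that it offers.
- The arm moves only by the tool step_arm, never from a script. Its argument "plan" is a list that holds one entry, the list of rows, each a list of 5 numbers: the shift along the tool's x, y, z in mm, then the turn about the tool's z in degrees, then the opening, from -1 (shut) to 1 (fully open). A call has 1 to 8 rows; each row is the pose to reach, as a shift and turn from the pose commanded when the call began, along the tool's axes at that moment; what a row does not reach only later rows make up. A row lasts 1/12 s, in which the tool goes at most 41.7 mm and 7.16 degrees, less where a joint would pass 70% of its speed; a pose out of reach is approached as far as the arm can. A call with a gripper value outside its range is refused whole. The fingers move at their own pace and stop on an object; the grip force is fixed at half the most. Time passes only in rows, so rows that repeat a pose let the fingers close. It gives the time, the measured TCP pose, the force, the opening and the grip force at its end, in the units of the state.
- env.state(): the state, without advancing time (a new reading comes with each control period).
- env.read_camera(name): name is "scene" or "top" or "wrist"; returns the picture (420x560x3 uint8, blue, green, red); there is no depth.
- env.get_calibration(name): a dict with "K" (3x3 intrinsics, pixels), "extrinsics" (4x4, takes a point from world to camera coordinates). Camera axes: x right, y up, looking along -z (the intrinsics and any distortion apply to the point x, -y, -z); pixel columns grow to the right and rows downward; lengths in mm; the calibration is good to about 2 mm. A picture is of the moment at which its call begins: read the wrist's pose just before it. get_calibration takes no time and is no camera call; for the wrist camera it gives the pose at the moment of the call.
- env.job_done(): hands the job in; it is judged then, once.
The state is a dict: "t": time; "joints": joint angles; "qvel": joint speeds; "tau": joint torques, N m; "eef_pos": TCP position; "tcp_rot": TCP orientation; "ft_force": force on the tool from outside, world axes, zero at the start; "moment": the same for the moment, N m; "opening": opening from 0.0 (shut) to 1.0 (fully open); "grip_force": force on a finger pad.
Only numpy, scipy, OpenCV 4.12 (cv2) and the standard library are available. Lean on these libraries where they do the work, as an engineer would, in place of code of your own. Each camera call takes 0.05 s, during which the arm holds its last target. There are 200 camera calls.

TASK

Find out by shaking which of the three sealed orange cases has a loose ball rattling in it: shake or rock cases end to end, lifted off the bench and right way up, and give the rattling one such a shake even if you have already worked out which it is. Stand both quiet cases flat on the bottom of the aluminium tray and leave the other things on the bench alone. Finish while holding the rattling case in the gripper, level and still, centred over the yellow disc with its underside about 10 cm above it: do not put it down or let go.

Things in the scene. Friction and masses are not known exactly. Their poses are not given: they have to be found in the camera images.
- case_a: One of three look-alike sealed cases: orange box, black lid seam and end latches, white blank label on top; 150 mm long (own x), 46 mm wide (own y), 58 mm high, 0.3 to 0.7 kg with contents. Origin: centre of the underside, z up. One of the three, a different one each time, holds a loose ball (see the mat's entry); weight is no sure guide. Grip across the width near mid-length; 45 N is ample.
- case_b: One of three look-alike sealed cases: orange box, black lid seam and end latches, white blank label on top; 150 mm long (own x), 46 mm wide (own y), 58 mm high, 0.3 to 0.7 kg with contents. Origin: centre of the underside, z up. One of the three, a different one each time, holds a loose ball (see the mat's entry); weight is no sure guide. Grip across the width near mid-length; 45 N is ample.
- case_c: One of three look-alike sealed cases: orange box, black lid seam and end latches, white blank label on top; 150 mm long (own x), 46 mm wide (own y), 58 mm high, 0.3 to 0.7 kg with contents. Origin: centre of the underside, z up. One of the three, a different one each time, holds a loose ball (see the mat's entry); weight is no sure guide. Grip across the width near mid-length; 45 N is ample.
- mat: Fixed black rubber mat on which the three cases stand side by side at the start, 240 x 460 mm, 3 mm thick; origin: centre of the underside. The loose thing is a 32 mm, 150 g steel ball that rolls lengthwise between end stops, its centre up to 34 mm either side of its case's middle, once the case is tipped more than about 10 degrees end-down or shaken lengthwise; it knocks at the ends and rests there when level (balance shifts by up to 0.1 N m).
- tray: Fixed shallow aluminium tray, 230 mm (own x) by 220 mm (own y) outside; floor 3 mm thick, rim 4 mm wide and 10 mm high. Origin: centre of the underside. Two cases fit side by side, lengthwise along its x, 50 mm either side of its middle.
- disc: Fixed yellow inspection disc, 110 mm diameter, 4 mm thick, flat on the bench. Origin: centre of the underside.
- ferrule: Bystander: loose steel ferrule standing upright, 38 mm diameter, 55 mm high. Origin: centre of the underside; must be left where it is.
- coupling: Bystander: loose aluminium coupling standing upright, 44 mm diameter, 70 mm high. Origin: centre of the underside; must be left where it is.
- cap: Bystander: loose blue plastic cap lying flat, 38 mm diameter, 14 mm high. Origin: centre of the underside; must be left where it is.
- marker: Bystander: loose red marker, 130 mm long (own x), 14 mm thick. Origin: centre of the underside; must be left where it is.
- jug: Bystander: loose white jug with green band, 90 x 140 x 210 mm high. Origin: centre of the underside; must be left where it is.
- wrench: Bystander: loose steel wrench lying flat, about 200 mm long (own x); must be left where it is.
Not all that is in view belongs to the job. What is shaped like the case_b but green is not meant.

How it is judged (in metres and radians):
On the way:
1. the rattling case, lifted clear of the mat, is shaken or rocked so that its ball runs from the end where it lay to the other end (((distance between ball_c0 and case_a below 0.06 m and z of case_a in the frame of mat above 0.03 m and x of ball_c0 in the frame of case_a above 0.02 m) or (distance between ball_c0 and case_b below 0.06 m and z of case_b in the frame of mat above 0.03 m and x of ball_c0 in the frame of case_b above 0.02 m) or (distance between ball_c0 and case_c below 0.06 m and z of case_c in the frame of mat above 0.03 m and x of ball_c0 in the frame of case_c above 0.02 m))), for 0.02 s.
At the end, for the whole second after the job is handed in: The rattling case is held in the fingers, still, level to 0.2 rad, within 50 mm of the disc's centre, underside 50 to 180 mm above the bench; both quiet cases stand flat on the tray floor, within 100 mm (x) and 95 mm (y) of its middle, released and at rest (((distance between ball_c0 and case_a below 0.06 m and horizontal distance between case_a and disc below 0.05 m and z of case_a in the frame of disc between 0.05 and 0.18 m and angle between case_a's own z axis and vertical below 0.2 rad and contact force between case_a and the fingers above 2 N and linear speed of case_a below 0.03 m/s and angular speed of case_a below 0.2 rad/s and (x of case_b in the frame of tray between -0.1 and 0.1 m and y of case_b in the frame of tray between -0.095 and 0.095 m and z of case_b in the frame of tray between 0 and 0.008 m and angle between case_b's own z axis and vertical below 0.06 rad and contact force between case_b and the fingers below 0.1 N and linear speed of case_b below 0.02 m/s) and (x of case_c in the frame of tray between -0.1 and 0.1 m and y of case_c in the frame of tray between -0.095 and 0.095 m and z of case_c in the frame of tray between 0 and 0.008 m and angle between case_c's own z axis and vertical below 0.06 rad and contact force between case_c and the fingers below 0.1 N and linear speed of case_c below 0.02 m/s)) or (distance between ball_c0 and case_b below 0.06 m and horizontal distance between case_b and disc below 0.05 m and z of case_b in the frame of disc between 0.05 and 0.18 m and angle between case_b's own z axis and vertical below 0.2 rad and contact force between case_b and the fingers above 2 N and linear speed of case_b below 0.03 m/s and angular speed of case_b below 0.2 rad/s and (x of case_a in the frame of tray between -0.1 and 0.1 m and y of case_a in the frame of tray between -0.095 and 0.095 m and z of case_a in the frame of tray between 0 and 0.008 m and angle between case_a's own z axis and vertical below 0.06 rad and contact force between case_a and the fingers below 0.1 N and linear speed of case_a below 0.02 m/s) and (x of case_c in the frame of tray between -0.1 and 0.1 m and y of case_c in the frame of tray between -0.095 and 0.095 m and z of case_c in the frame of tray between 0 and 0.008 m and angle between case_c's own z axis and vertical below 0.06 rad and contact force between case_c and the fingers below 0.1 N and linear speed of case_c below 0.02 m/s)) or (distance between ball_c0 and case_c below 0.06 m and horizontal distance between case_c and disc below 0.05 m and z of case_c in the frame of disc between 0.05 and 0.18 m and angle between case_c's own z axis and vertical below 0.2 rad and contact force between case_c and the fingers above 2 N and linear speed of case_c below 0.03 m/s and angular speed of case_c below 0.2 rad/s and (x of case_a in the frame of tray between -0.1 and 0.1 m and y of case_a in the frame of tray between -0.095 and 0.095 m and z of case_a in the frame of tray between 0 and 0.008 m and angle between case_a's own z axis and vertical below 0.06 rad and contact force between case_a and the fingers below 0.1 N and linear speed of case_a below 0.02 m/s) and (x of case_b in the frame of tray between -0.1 and 0.1 m and y of case_b in the frame of tray between -0.095 and 0.095 m and z of case_b in the frame of tray between 0 and 0.008 m and angle between case_b's own z axis and vertical below 0.06 rad and contact force between case_b and the fingers below 0.1 N and linear speed of case_b below 0.02 m/s)))); the arm keeps its last pose, push and grip.
It fails at once if a bystander is moved more than 20 mm (distance of any of ferrule, coupling, cap, marker, jug, wrench from where it was at the start of the episode above 0.02 m).
It fails at once if a case is tipped over (more than 1.2 rad) (angle between any of case_a, case_b, case_c's own z axis and vertical above 1.2 rad).
It also fails if it takes over 72 s, if anything falls off the work surface, if the arm or the gripper's body presses on something with over 40 N, if the wrist force passes 120 N, or if a joint passes its speed limit or range.

## Working session

There is one attempt and no reset: what is moved stays moved. The work goes in short steps, Python scripts to look and compute and a tool call to move; the robot and the scene stay as the last step left them, time stands still between calls to the robot, and variables do not carry over. Pictures are saved under pics/ and viewed, at most 10 in all, crops included, and the job is handed in when it is done.

Besides the shell and the picture viewer there is one more tool, called after "Request:" as name(argument=value, ...) on one line, values as JSON. step_arm: Moves the arm, as the interface text tells. Its arguments: {"type":"object","properties":{"plan":{"type":"array"}},"required":["plan"]}

```bash
mkdir -p pics; python3 - <<'E'
from cell import env
import cv2
print(env.state())
for n in("top","scene"):
    cv2.imwrite(f"pics/{n}0.png",env.read_camera(n)); c=env.get_calibration(n); print(c)
E
```

```text
{'t': 0.0, 'joints': array([ 1.18240096e+00,  4.91594619e-01,  1.55948623e+00,  1.69535953e-05,
        1.09170895e+00, -1.05542964e-01]), 'qvel': array([-1.08953696e-03,  8.09044567e-04, -1.94646056e-05,  6.35581014e-04,
       -8.08515477e-04, -5.70012024e-04]), 'tau': array([-2.90636108e-04, -6.12634492e+01, -2.58185291e+01,  6.92486647e-02,
        4.80933767e-02, -7.51520224e-05]), 'eef_pos': array([174.27446405, 599.93652678, 214.02730758]), 'tcp_rot': array([-3.14040375e+00, -1.41068155e-04,  2.85873235e+00]), 'ft_force': array([-0.05345102,  0.04699609,  0.56000249]), 'moment': array([-0.04216725, -0.01178646, -0.03123245]), 'grip_force': 0.0, 'opening': 0.9974226119657585}
{'K': array([[399.46531727,   0.        , 280.12243862],
       [  0.        , 399.46531727, 210.14082505],
       [  0.        ,   0.        ,   1.        ]]), 'extrinsics': array([[ 2.19584463e-02, -9.99701438e-01, -1.07173113e-02,
        -1.98382162e+01],
       [ 9.95733264e-01,  2.09077424e-02,  8.98784406e-02,
        -5.15603519e+02],
       [-8.96275316e-02, -1.26451743e-02,  9.95895077e-01,
        -1.03448016e+03],
       [ 0.00000000e+00,  0.00000000e+00,  0.00000000e+00,
         1.00000000e+00]])}
{'K': array([[391.29169929,   0.        , 281.67468231],
       [  0.        , 391.29169929, 211.80019454],
       [  0.        ,   0.        ,   1.        ]]), 'extrinsics': array([[-7.84774637e-01,  6.19524664e-01, -1.78314500e-02,
         4.12010840e+02],
       [-3.78134138e-01, -4.55804495e-01,  8.05764752e-01,
         1.72342029e+02],
       [ 4.91063482e-01,  6.39086421e-01,  5.91967232e-01,
        -1.18614736e+03],
       [ 0.00000000e+00,  0.00000000e+00,  0.00000000e+00,
         1.00000000e+00]])}
```

View pics/top0.png

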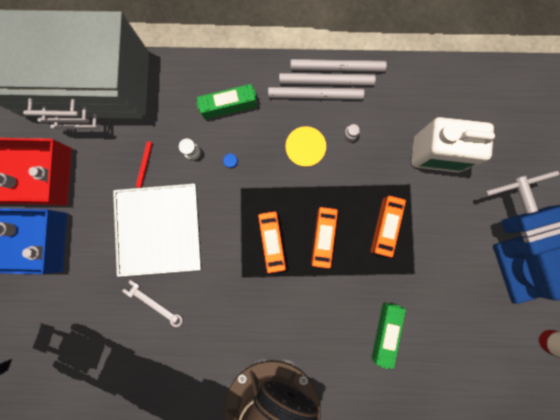

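View pics/scene0.png

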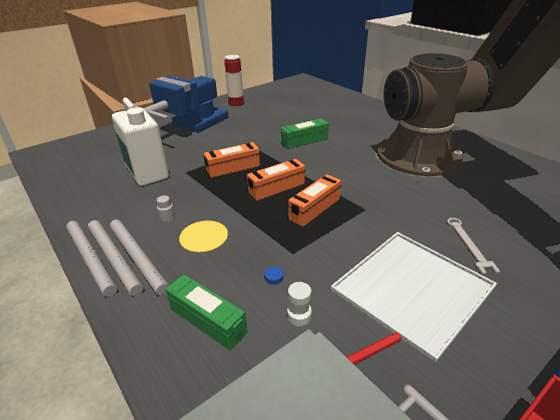

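Top view: orange cases at about (272,242), (325,237) and (390,226); tray (157,230); disc (306,146); ferrule, coupling and jug sit near the disc side. Next I'll measure them.

```bash
cat > h.py <<'E'
import numpy as np, cv2
from cell import env
def world(name,px,z,cal=None):
    c=cal or env.get_calibration(name); K=c["K"];E=c["extrinsics"];R=E[:3,:3];t=E[:3,3]
    d=R.T@np.array([(px[0]-K[0,2])/K[0,0],-(px[1]-K[1,2])/K[1,1],-1.]); o=-R.T@t
    return o+d*(z-o[2])/d[2]
def labels(im,name,z,cal=None,lo=30):
    hsv=cv2.cvtColor(im,cv2.COLOR_BGR2HSV)
    org=cv2.inRange(hsv,(4,140,90),(20,255,255))
    n,l,st,_=cv2.connectedComponentsWithStats(cv2.morphologyEx(org,cv2.MORPH_CLOSE,np.ones((9,9))))
    out=[]
    for i in range(1,n):
        if st[i,4]<300: continue
        m=np.zeros(org.shape,np.uint8); cs,_=cv2.findContours((l==i).astype(np.uint8),0,1)
        cv2.drawContours(m,[cv2.convexHull(np.vstack(cs))],-1,255,-1)
        w=m&cv2.inRange(hsv,(0,0,150),(179,110,255))
        n2,l2,s2,_=cv2.connectedComponentsWithStats(w)
        if n2<2: continue
        k=1+np.argmax(s2[1:,4]); ys,xs=np.where(l2==k)
        P=np.array([world(name,(x,y),z,cal)[:2] for x,y in zip(xs,ys)])
        c=P.mean(0);ev,V=np.linalg.eigh(np.cov((P-c).T));a=V[:,1]
        out.append((c.round(1),round(float(np.degrees(np.arctan2(a[1],a[0]))%180),1),len(P),(np.sqrt(12*ev)).round(0)))
    return out
E
python3 - <<'E'
from h import *
im=cv2.imread("pics/top0.png")
for o in labels(im,"top",61): print(o)
f=lambda n,p,z:print(n,world("top",p,z)[:2].round(0))
for p in[(113,190),(195,184),(200,271),(117,276)]:f("tray",p,10)
hsv=cv2.cvtColor(im,cv2.COLOR_BGR2HSV);ys,xs=np.where(cv2.inRange(hsv,(24,150,120),(34,255,255))>0);f("disc",(xs.mean(),ys.mean()),4);print(len(xs))
for n,p,z in[("ferrule",(353,130),55),("coupl",(186,146),70),("cap",(230,160),14),("mk",(149,142),10),("mk",(139,186),10),("jug",(452,145),100),("wr",(126,290),5),("wr",(177,321),5),("grn",(228,100),58),("mat",(241,188),3),("mat",(414,275),3)]:f(n,p,z)
c=np.vstack([cv2.resize(im[120:285,100:400],None,fx=2.6,fy=2.6,interpolation=2)]);cv2.imwrite("pics/crop.png",c)
E
```

```text
(array([ 478.8, -289.2]), 167.0, 303, array([32., 61.]))
(array([ 446.6, -123.7]), 173.5, 305, array([31., 62.]))
(array([431.9,  11.3]), 10.9, 304, array([32., 62.]))
tray [562. 445.]
tray [583. 223.]
tray [351. 200.]
tray [333. 420.]
disc [695. -74.]
1209
ferrule [ 727. -195.]
coupl [672. 236.]
cap [650. 130.]
mk [696. 354.]
mk [575. 375.]
jug [ 680. -432.]
wr [296. 396.]
wr [219. 257.]
grn [801. 134.]
mat [576.  99.]
mat [ 353. -367.]
```

View pics/crop.png

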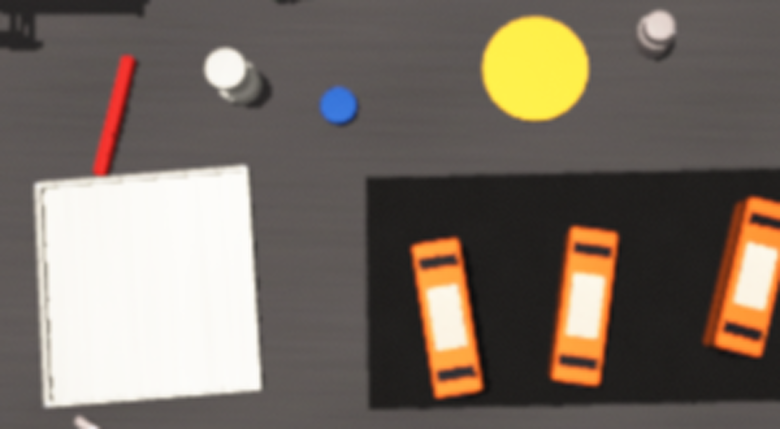

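Crop confirms the case, tray and disc positions. The tray is about 6° off the world x axis, centred near (457,322). Now I'll compute the first chain of moves.

```bash
cat >> h.py <<'E'
def chain(ws):
    for a,b in zip(ws,ws[1:]):
        y=np.radians(a[3]);c,s=np.cos(y),np.sin(y);d=np.subtract(b[:3],a[:3])
        print(b,"-> shift",[round(float(v),1) for v in (c*d[0]+s*d[1],s*d[0]-c*d[1],-d[2])],"turn",round(a[3]-b[3],1))
def reads(n=6):
    R=[]
    for _ in range(n): env.read_camera("top");s=env.state();R.append(np.r_[s["ft_force"],s["moment"]])
    s=env.state();y=s["tcp_rot"][2];m=np.mean(R,0)
    print("t",round(s["t"],2),"pos",s["eef_pos"].round(1),"yaw",np.degrees(y).round(1),"op",round(s["opening"],3),"F",m[:3].round(2),"M about tool y",round(float(np.sin(y)*m[3]-np.cos(y)*m[4]),4),"sd",np.std(R,0)[3:].round(4), "Mtx",round(float(np.cos(y)*m[3]+np.sin(y)*m[4]),4))
E
python3 - <<'E'
from h import *
chain([(174.4,600.2,214.7,163.8),(430,300,200,190.9),(432,11,150,190.9),(432,11,22,190.9)])
E
```

```text
(430, 300, 200, 190.9) -> shift [-329.2, -217.0, 14.7] turn -27.1
(432, 11, 150, 190.9) -> shift [52.7, -284.2, 50.0] turn 0.0
(432, 11, 22, 190.9) -> shift [-0.0, 0.0, 128.0] turn 0.0
```

Request:
step_arm(plan=[[[-40,-20,2,-4,1],[-75,-44,4,-8,1],[-110,-68,6,-12,1],[-145,-92,8,-16,1],[-180,-116,10,-20,1],[-215,-140,12,-24,1],[-245,-160,14,-27,1],[-250,-165,15,-27,1]]])

```text
t: 0.77
eef_pos: [371.2, 368.3, 199.3]
tcp_rot: [-3.141, -0.0, -2.953]
ft_force: [-0.4, 0.9, 0.0]
opening: 0.995
grip_force: 0.0
```

```bash
python3 - <<'E'
from h import *
s=env.state();p=s["eef_pos"];y=np.degrees(s["tcp_rot"][2])%360
print(s["t"],p,y)
chain([(*p.round(1),round(y,1)),(432,11,150,190.9),(432,11,22,190.9)])
E
```

```text
0.7667 [371.1656492  368.30267731 199.28455287] 190.8135743058829
(432, 11, 150, 190.9) -> shift [7.2, -362.4, 49.3] turn -0.1
(432, 11, 22, 190.9) -> shift [-0.0, 0.0, 128.0] turn 0.0
```

Request:
step_arm(plan=[[[1,-40,5,0,1],[2,-80,11,0,1],[3,-120,17,0,1],[4,-160,23,0,1],[5,-200,29,0,1],[6,-240,35,0,1],[7,-280,41,0,1],[7,-320,45,0,1]]])

```text
t: 1.43
eef_pos: [421.1, 54.7, 154.2]
tcp_rot: [3.141, -0.0, -2.953]
ft_force: [1.0, 0.9, -0.3]
opening: 0.999
grip_force: 0.0
```

Request:
step_arm(plan=[[[0,-30,4,0,1],[0,-42,4,0,1],[0,-42,4,0,1],[0,-42,4,0,1]]])

```text
t: 1.77
eef_pos: [429.2, 15.0, 150.5]
tcp_rot: [3.141, -0.0, -2.955]
ft_force: [0.1, -0.5, -0.0]
opening: 1.002
grip_force: 0.0
```

```bash
python3 - <<'E'
from h import *
s=env.state();p=s["eef_pos"];y=np.degrees(s["tcp_rot"][2])%360;cal=env.get_calibration("wrist")
im=env.read_camera("wrist");cv2.imwrite("pics/w1.png",im)
print(s["t"],p,y)
for o in labels(im,"wrist",61,cal): print(o)
chain([(*p.round(1),round(y,1)),(432,11,22,190.9)])
E
```

```text
1.7667 [429.22005604  15.00250197 150.47877911] 190.68511005681447
(array([ 445.8, -127.5]), 0.7, 3156, array([28., 58.]))
(array([450. ,  14.7]), 123.9, 952, array([19., 30.]))
(432, 11, 22, 190.9) -> shift [-2.0, -4.5, 128.5] turn -0.2
```

View pics/w1.png

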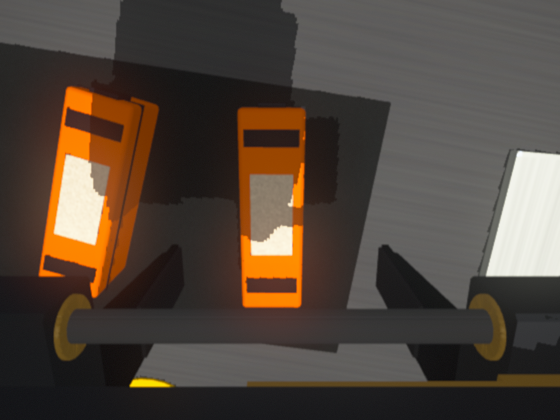

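Wrist view: case 1's label corners are about (250,174) and (293,255), and the case lies parallel to the tool x. Shadows break the segmentation, so I'll use these pixels.

```bash
python3 - <<'E'
from h import *
for p in[(250,174),(293,174),(249,255),(292,255),(271,215),(271,138),(272,285)]:print(p,world("wrist",p,61)[:2].round(1))
E
```

```text
(250, 174) [403.1 -10.2]
(293, 174) [397.5  19.3]
(249, 255) [463.3  -0.9]
(292, 255) [457.4  30.5]
(271, 215) [429.8   9.6]
(271, 138) [ 3.76e+02 -3.00e-01]
(272, 285) [484.3  20.3]
```

Request:
step_arm(plan=[[[0,-5,15,0,1],[0,-5,40,0,1],[0,-5,70,0,1],[0,-5,100,0,1],[0,-5,120,0,1],[0,-5,128,0,1],[0,-5,128,0,0],[0,-5,128,0,-1]]])

```text
t: 2.48
eef_pos: [430.4, 10.9, 23.0]
tcp_rot: [3.141, -0.0, -2.952]
ft_force: [0.4, 0.3, -0.0]
opening: 0.913
grip_force: 0.0
```

Request:
step_arm(plan=[[[0,0,0,0,-1],[0,0,0,0,-1],[0,0,0,0,-1],[0,0,0,0,-1],[0,0,0,0,-1],[0,0,0,0,-1]]])

```text
t: 2.98
eef_pos: [430.5, 10.1, 22.9]
tcp_rot: [-3.141, 0.001, -2.953]
ft_force: [0.8, -2.1, 1.7]
opening: 0.495
grip_force: 0.6
```

Request:
step_arm(plan=[[[0,0,-20,0,-1],[0,0,-50,0,-1],[0,0,-80,0,-1],[0,0,-105,0,-1],[0,0,-115,0,-1],[0,0,-115,0,-1],[0,0,-115,0,-1],[0,0,-115,0,-1]]])

```text
t: 3.65
eef_pos: [429.6, 10.2, 136.6]
tcp_rot: [3.141, -0.002, -2.953]
ft_force: [0.4, 0.2, -5.1]
opening: 0.484
grip_force: 30.0
```

```bash
python3 -c "
from h import *
reads()"
```

```text
t 3.95 pos [430.1  10.2 137. ] yaw -169.2 op 0.481 F [ 0.06 -0.13 -4.93] M about tool y -0.0235 sd [0.0212 0.0343 0.0069] Mtx -0.0202
```

Lifted, about 0.5 kg. Now a jerk along +x world, then back.

Request:
step_arm(plan=[[[-40,0,0,0,-1],[-80,0,0,0,-1],[-120,0,0,0,-1],[-120,0,0,0,-1],[-120,0,0,0,-1],[-120,0,0,0,-1],[-120,0,0,0,-1],[-120,0,0,0,-1]]])

```text
t: 4.62
eef_pos: [547.3, 32.5, 137.6]
tcp_rot: [3.141, -0.001, -2.953]
ft_force: [1.1, -0.1, -5.3]
opening: 0.483
grip_force: 30.0
```

```bash
python3 -c "
from h import *
reads(14)"
```

```text
t 5.32 pos [548.1  32.7 137.6] yaw -169.2 op 0.482 F [-0.15 -0.01 -5.42] M about tool y 0.0617 sd [0.0162 0.0235 0.0209] Mtx -0.0328
```

Request:
step_arm(plan=[[[40,0,0,0,-1],[80,0,0,0,-1],[120,0,0,0,-1],[120,0,0,0,-1],[120,0,0,0,-1],[120,0,0,0,-1],[120,0,0,0,-1],[120,0,0,0,-1]]])

```text
t: 5.98
eef_pos: [431.3, 10.2, 137.6]
tcp_rot: [-3.141, 0.001, -2.953]
ft_force: [0.8, 0.4, -6.3]
opening: 0.481
grip_force: 30.0
```

```bash
python3 -c "
from h import *
reads(14)"
```

```text
t 6.68 pos [430.3  10.2 137.6] yaw -169.2 op 0.485 F [-0.03 -0.4  -5.46] M about tool y -0.0379 sd [0.0272 0.0298 0.0308] Mtx -0.0352
```

Moment goes -0.024 → +0.062 → -0.038, which is about the 0.1 N m expected of the ball moving. Case 1 looks like the rattler, so I'll put it back on the mat and test the others.

Request:
step_arm(plan=[[[0,0,25,0,-1],[0,0,60,0,-1],[0,0,90,0,-1],[0,0,105,0,-1],[0,0,112,0,-1],[0,0,114,0,-1],[0,0,114,0,-1],[0,0,114,0,1]]])

```text
t: 7.35
eef_pos: [430.9, 10.1, 24.3]
tcp_rot: [-3.141, 0.001, -2.953]
ft_force: [0.5, -0.2, -0.1]
opening: 0.517
grip_force: 0.0
```

Request:
step_arm(plan=[[[0,0,0,0,1],[0,0,0,0,1],[0,0,0,0,1],[0,0,0,0,1],[0,0,-25,0,1],[0,0,-60,0,1],[0,0,-100,0,1],[0,0,-128,0,1]]])

```text
t: 8.02
eef_pos: [430.4, 10.2, 154.4]
tcp_rot: [-3.141, 0.001, -2.953]
ft_force: [0.6, -0.6, -0.2]
opening: 0.991
grip_force: 0.0
```

```bash
python3 - <<'E'
from h import *
s=env.state();p=s["eef_pos"];y=np.degrees(s["tcp_rot"][2])%360
print(s["t"],p,y,s["opening"])
chain([(*p.round(1),round(y,1)),(446.2,-125,150,173.5)])
chain([(446.2,-125,150,173.5),(446.2,-125,22,173.5)])
E
```

```text
8.0167 [430.37809135  10.17995083 154.36769005] 190.79765396354125 0.990790118823203
(446.2, -125, 150, 173.5) -> shift [9.8, -135.8, 4.4] turn 17.3
(446.2, -125, 22, 173.5) -> shift [0.0, 0.0, 128.0] turn 0.0
```

Request:
step_arm(plan=[[[3,-35,2,5,1],[6,-70,4,10,1],[8,-105,4,15,1],[10,-130,4,17,1],[10,-136,4,17,1],[10,-136,4,17,1]]])

```text
t: 8.52
eef_pos: [446.0, -126.6, 147.6]
tcp_rot: [3.142, 0.0, 3.031]
ft_force: [-0.4, 0.3, -0.7]
opening: 0.999
grip_force: 0.0
```

```bash
python3 - <<'E'
from h import *
s=env.state();p=s["eef_pos"];y=np.degrees(s["tcp_rot"][2])%360
im=env.read_camera("wrist");cv2.imwrite("pics/w2.png",im)
print(s["t"],p,y)
E
```

```text
8.5167 [ 446.00333974 -126.57737982  147.55485404] 173.6917289598919
```

View pics/w2.png

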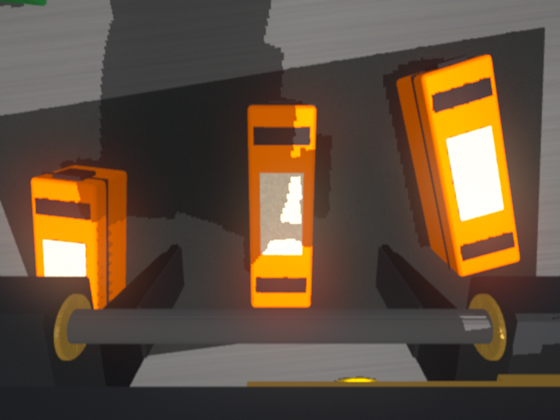

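The label is centred at (281,213), midway between the fingers. Descending.

Request:
step_arm(plan=[[[0,0,15,0,1],[0,0,40,0,1],[0,0,70,0,1],[0,0,100,0,1],[0,0,118,0,1],[0,0,125,0,1],[0,0,125,0,0],[0,0,125,0,-1]]])

```text
t: 9.23
eef_pos: [446.1, -124.6, 23.1]
tcp_rot: [3.141, -0.0, 3.035]
ft_force: [-1.4, 0.0, 0.2]
opening: 0.913
grip_force: 0.0
```

Request:
step_arm(plan=[[[0,0,0,0,-1],[0,0,0,0,-1],[0,0,0,0,-1],[0,0,0,0,-1],[0,0,0,0,-1],[0,0,0,0,-1],[0,0,0,0,-1]]])

```text
t: 9.82
eef_pos: [446.0, -125.4, 22.8]
tcp_rot: [-3.142, 0.0, 3.033]
ft_force: [-0.8, -0.3, 3.8]
opening: 0.483
grip_force: 30.0
```

Request:
step_arm(plan=[[[0,0,-20,0,-1],[0,0,-50,0,-1],[0,0,-80,0,-1],[0,0,-105,0,-1],[0,0,-115,0,-1],[0,0,-115,0,-1],[0,0,-115,0,-1],[0,0,-115,0,-1]]])

```text
t: 10.48
eef_pos: [445.4, -125.1, 136.6]
tcp_rot: [3.141, -0.002, 3.033]
ft_force: [-0.6, 0.0, -3.3]
opening: 0.479
grip_force: 30.0
```

Request:
step_arm(plan=[[[-40,0,0,0,-1],[-80,0,0,0,-1],[-120,0,0,0,-1],[-120,0,0,0,-1],[-120,0,0,0,-1],[-120,0,0,0,-1],[-120,0,0,0,-1],[-120,0,0,0,-1]]])

```text
t: 11.15
eef_pos: [564.3, -138.2, 137.3]
tcp_rot: [3.141, -0.001, 3.033]
ft_force: [0.4, -0.4, -3.5]
opening: 0.486
grip_force: 30.0
```

```bash
python3 -c "
from h import *
reads(14)"
```

```text
t 11.85 pos [ 565.3 -138.2  137.6] yaw 173.8 op 0.482 F [-0.09  0.17 -3.25] M about tool y 0.0127 sd [0.0283 0.0256 0.0297] Mtx -0.0129
```

Request:
step_arm(plan=[[[40,0,0,0,-1],[80,0,0,0,-1],[120,0,0,0,-1],[120,0,0,0,-1],[120,0,0,0,-1],[120,0,0,0,-1],[120,0,0,0,-1],[120,0,0,0,-1]]])

```text
t: 12.52
eef_pos: [446.9, -125.5, 137.6]
tcp_rot: [-3.141, 0.001, 3.034]
ft_force: [-0.0, -0.3, -3.1]
opening: 0.481
grip_force: 30.0
```

```bash
python3 -c "
from h import *
reads(14)
s=env.state();p=s['eef_pos'];y=np.degrees(s['tcp_rot'][2])%360
chain([(*p.round(1),round(y,1)),(480,80,150,186),(452,372,150,186)])
"
```

```text
t 13.22 pos [ 446.  -125.3  137.6] yaw 173.8 op 0.486 F [ 0.01 -0.03 -3.07] M about tool y -0.0035 sd [0.0236 0.0223 0.0241] Mtx -0.0098
(480, 80, 150, 186) -> shift [-11.6, 207.8, -12.4] turn -12.2
(452, 372, 150, 186) -> shift [-2.7, 293.3, 0.0] turn 0
```

Case 2 is quiet (shift of about 0.016). I'll carry it to the far tray slot.

Request:
step_arm(plan=[[[-2,20,-4,-2,-1],[-4,50,-8,-5,-1],[-6,85,-12,-8,-1],[-8,120,-12,-12,-1],[-10,155,-12,-12,-1],[-11,185,-12,-12,-1],[-12,208,-12,-12,-1],[-12,208,-12,-12,-1]]])

```text
t: 13.88
eef_pos: [480.7, 83.4, 149.7]
tcp_rot: [3.141, 0.001, -3.038]
ft_force: [-0.4, -0.4, -2.9]
opening: 0.481
grip_force: 30.0
```

Request:
step_arm(plan=[[[0,25,0,0,-1],[0,60,0,0,-1],[0,100,0,0,-1],[-1,140,0,0,-1],[-2,180,0,0,-1],[-3,220,0,0,-1],[-3,260,0,0,-1],[-3,280,0,0,-1]]])

```text
t: 14.55
eef_pos: [454.4, 362.4, 149.6]
tcp_rot: [3.141, 0.0, -3.039]
ft_force: [-0.3, -0.2, -3.0]
opening: 0.485
grip_force: 30.0
```

Request:
step_arm(plan=[[[0,10,0,0,-1],[0,13,10,0,-1],[0,13,30,0,-1],[0,13,50,0,-1],[0,13,60,0,-1],[0,13,60,0,-1],[0,13,60,0,-1]]])

```text
t: 15.13
eef_pos: [454.0, 371.0, 89.4]
tcp_rot: [-3.141, -0.001, -3.042]
ft_force: [-0.9, -0.1, -3.9]
opening: 0.48
grip_force: 30.0
```

```bash
python3 - <<'E'
from h import *
s=env.state();p=s["eef_pos"];y=np.degrees(s["tcp_rot"][2])%360
im=env.read_camera("top")
print(s["t"],p,y)
chain([(*p.round(1),round(y,1)),(452,372,23.5,186)])
cv2.imwrite("pics/t2.png",cv2.resize(im[150:300,90:350],None,fx=3,fy=3,interpolation=2))
E
```

```text
15.1333 [454.02218804 371.03834051  89.38731014] 185.7346037255617
(452, 372, 23.5, 186) -> shift [1.9, 1.2, 65.9] turn -0.3
```

View pics/t2.png

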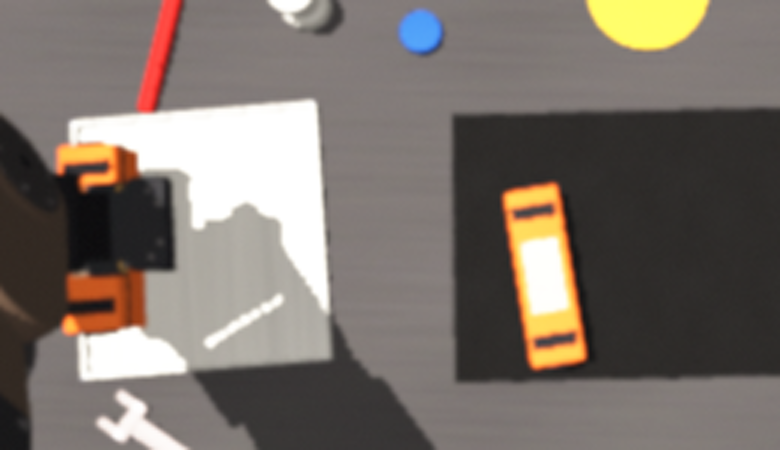

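Case 2 hangs over the left half of the tray and lies parallel to it; case 1 is standing back on the mat. Lower and release.

Request:
step_arm(plan=[[[1,0,20,0,-1],[1,0,40,0,-1],[1,0,55,0,-1],[1,0,62,0,-1],[1,0,66,0,-1],[1,0,66,0,-1],[1,0,66,0,-1],[1,0,66,0,1]]])

```text
t: 15.85
eef_pos: [453.3, 372.3, 24.8]
tcp_rot: [3.141, 0.002, -3.04]
ft_force: [0.3, -0.7, -0.5]
opening: 0.512
grip_force: 0.0
```

Request:
step_arm(plan=[[[0,0,0,0,1],[0,0,0,0,1],[0,0,0,0,1],[0,0,0,0,1],[0,0,-25,0,1],[0,0,-60,0,1],[0,0,-100,0,1],[0,0,-128,0,1]]])

```text
t: 16.52
eef_pos: [453.0, 372.1, 154.7]
tcp_rot: [3.141, 0.002, -3.04]
ft_force: [-0.1, 0.6, 0.1]
opening: 0.987
grip_force: 0.0
```

```bash
python3 - <<'E'
from h import *
s=env.state();p=s["eef_pos"];y=np.degrees(s["tcp_rot"][2])%360
print(s["t"],p,y)
chain([(*p.round(1),round(y,1)),(510,60,150,186),(478,-288,150,167)])
E
```

```text
16.5167 [453.0303833  372.14864294 154.66701151] 185.8011769433506
(510, 60, 150, 186) -> shift [-25.2, -316.3, 4.7] turn -0.2
(478, -288, 150, 167) -> shift [68.2, -342.7, 0.0] turn 19
```

Request:
step_arm(plan=[[[-3,-40,2,0,1],[-6,-80,4,0,1],[-10,-120,5,0,1],[-14,-160,5,0,1],[-18,-200,5,0,1],[-22,-240,5,0,1],[-25,-280,5,0,1],[-25,-316,5,0,1]]])

```text
t: 17.18
eef_pos: [509.9, 57.8, 146.9]
tcp_rot: [-3.142, 0.001, -3.041]
ft_force: [0.5, 0.7, -0.5]
opening: 1.001
grip_force: 0.0
```

Request:
step_arm(plan=[[[8,-40,0,3,1],[16,-80,0,6,1],[24,-120,0,9,1],[32,-160,0,12,1],[40,-200,0,15,1],[48,-240,0,18,1],[56,-280,0,19,1],[60,-310,0,19,1]]])

```text
t: 17.85
eef_pos: [480.4, -257.4, 146.8]
tcp_rot: [-3.141, 0.001, 2.909]
ft_force: [1.4, -0.4, -0.1]
opening: 1.004
grip_force: 0.0
```

Request:
step_arm(plan=[[[-2,-20,0,0,1],[-2,-33,0,0,1],[-2,-33,0,0,1],[-2,-33,0,0,1],[-2,-33,0,0,1]]])

```text
t: 18.27
eef_pos: [475.6, -285.8, 146.6]
tcp_rot: [3.141, -0.0, 2.912]
ft_force: [0.6, -0.3, -0.3]
opening: 1.0
grip_force: 0.0
```

```bash
python3 - <<'E'
from h import *
s=env.state();p=s["eef_pos"];y=np.degrees(s["tcp_rot"][2])%360
im=env.read_camera("wrist");cv2.imwrite("pics/w3.png",im)
print(s["t"],p,y)
chain([(*p.round(1),round(y,1)),(478,-290,22.5,167)])
E
```

```text
18.2667 [ 475.59205716 -285.84794853  146.63245386] 166.83706972046116
(478, -290, 22.5, 167) -> shift [-3.3, -3.5, 124.1] turn -0.2
```

View pics/w3.png

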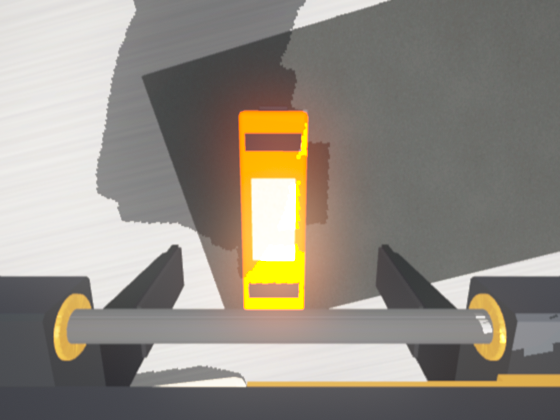

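The label centre is at (273,220), so shift about (-3,-4), which agrees with the top view. Grasp, lift and a brief lengthwise shake.

Request:
step_arm(plan=[[[-3,-4,15,0,1],[-3,-4,40,0,1],[-3,-4,70,0,1],[-3,-4,100,0,1],[-3,-4,117,0,1],[-3,-4,124,0,1],[-3,-4,124,0,0],[-3,-4,124,0,-1]]])

```text
t: 18.98
eef_pos: [478.1, -291.2, 23.2]
tcp_rot: [-3.142, 0.0, 2.912]
ft_force: [0.3, 0.3, -0.6]
opening: 0.911
grip_force: 0.0
```

Request:
step_arm(plan=[[[0,0,0,0,-1],[0,0,0,0,-1],[0,0,0,0,-1],[0,0,0,0,-1],[0,0,0,0,-1],[0,0,0,0,-1],[0,0,0,0,-1]]])

```text
t: 19.57
eef_pos: [477.6, -291.6, 22.8]
tcp_rot: [3.142, 0.0, 2.911]
ft_force: [-0.6, 1.7, 3.6]
opening: 0.482
grip_force: 30.0
```

Request:
step_arm(plan=[[[0,0,-20,0,-1],[0,0,-50,0,-1],[0,0,-80,0,-1],[0,0,-110,0,-1],[0,0,-125,0,-1],[0,0,-125,0,-1],[0,0,-125,0,-1],[0,0,-125,0,-1]]])

```text
t: 20.23
eef_pos: [476.9, -291.1, 146.0]
tcp_rot: [3.14, -0.002, 2.911]
ft_force: [-0.2, 0.2, -4.9]
opening: 0.484
grip_force: 30.0
```

Request:
step_arm(plan=[[[-40,0,0,0,-1],[-80,0,0,0,-1],[-100,0,0,0,-1],[-100,0,0,0,-1],[-100,0,0,0,-1],[-100,0,0,0,-1],[-100,0,0,0,-1],[-100,0,0,0,-1]]])

```text
t: 20.9
eef_pos: [574.1, -314.3, 147.4]
tcp_rot: [3.141, -0.001, 2.911]
ft_force: [-0.2, 0.1, -3.9]
opening: 0.485
grip_force: 30.0
```

```bash
python3 -c "
from h import *
reads(14)"
```

```text
t 21.6 pos [ 574.9 -314.4  147.6] yaw 166.8 op 0.479 F [-0.03 -0.18 -4.24] M about tool y 0.0166 sd [0.0297 0.031  0.021 ] Mtx -0.0089
```

Request:
step_arm(plan=[[[40,0,0,0,-1],[80,0,0,0,-1],[100,0,0,0,-1],[100,0,0,0,-1],[100,0,0,0,-1],[100,0,0,0,-1],[100,0,0,0,-1],[100,0,0,0,-1]]])

```text
t: 22.27
eef_pos: [478.3, -291.8, 147.4]
tcp_rot: [-3.142, 0.0, 2.912]
ft_force: [0.4, 0.8, -4.1]
opening: 0.481
grip_force: 30.0
```

```bash
python3 -c "
from h import *
reads(14)
s=env.state();p=s['eef_pos'];y=np.degrees(s['tcp_rot'][2])%360
chain([(*p.round(1),round(y,1)),(500,0,150,186),(462,273,150,186)])
"
```

```text
t 22.97 pos [ 477.6 -291.6  147.6] yaw 166.8 op 0.479 F [-0.01  0.05 -4.14] M about tool y 0.001 sd [0.0347 0.0323 0.031 ] Mtx -0.0059
(500, 0, 150, 186) -> shift [44.8, 289.0, -2.4] turn -19.2
(462, 273, 150, 186) -> shift [9.3, 275.5, 0.0] turn 0
```

Case 3 is quiet too, so case 1 is the rattler. Case 3 goes to the near tray slot.

Request:
step_arm(plan=[[[4,25,-3,-2,-1],[10,60,-3,-5,-1],[16,100,-3,-8,-1],[22,140,-3,-11,-1],[28,180,-3,-14,-1],[34,220,-3,-17,-1],[40,258,-3,-19,-1],[45,289,-3,-19,-1]]])

```text
t: 23.63
eef_pos: [499.6, 2.5, 150.8]
tcp_rot: [3.141, 0.0, -3.037]
ft_force: [0.4, 0.1, -4.1]
opening: 0.481
grip_force: 30.0
```

Request:
step_arm(plan=[[[1,40,0,0,-1],[2,80,0,0,-1],[4,120,0,0,-1],[6,160,0,0,-1],[8,200,0,0,-1],[9,240,0,0,-1],[9,265,0,0,-1],[9,275,0,0,-1]]])

```text
t: 24.3
eef_pos: [462.4, 275.9, 150.7]
tcp_rot: [3.141, 0.001, -3.038]
ft_force: [-1.1, -0.2, -3.8]
opening: 0.483
grip_force: 30.0
```

Request:
step_arm(plan=[[[0,0,0,0,-1],[0,0,15,0,-1],[0,0,40,0,-1],[0,0,60,0,-1],[0,0,60,0,-1],[0,0,60,0,-1],[0,0,60,0,-1]]])

```text
t: 24.88
eef_pos: [463.7, 272.3, 91.6]
tcp_rot: [3.141, 0.001, -3.041]
ft_force: [0.6, 0.2, -3.6]
opening: 0.486
grip_force: 30.0
```

```bash
python3 - <<'E'
from h import *
s=env.state();p=s["eef_pos"];y=np.degrees(s["tcp_rot"][2])%360
im=env.read_camera("top")
print(s["t"],p,y)
chain([(*p.round(1),round(y,1)),(462,272,23.3,186)])
cv2.imwrite("pics/t3.png",cv2.resize(im[150:300,90:350],None,fx=3,fy=3,interpolation=2))
E
```

```text
24.8833 [463.73929932 272.25313981  91.62948755] 185.74977249668882
(462, 272, 23.3, 186) -> shift [1.7, -0.1, 68.3] turn -0.3
```

View pics/t3.png

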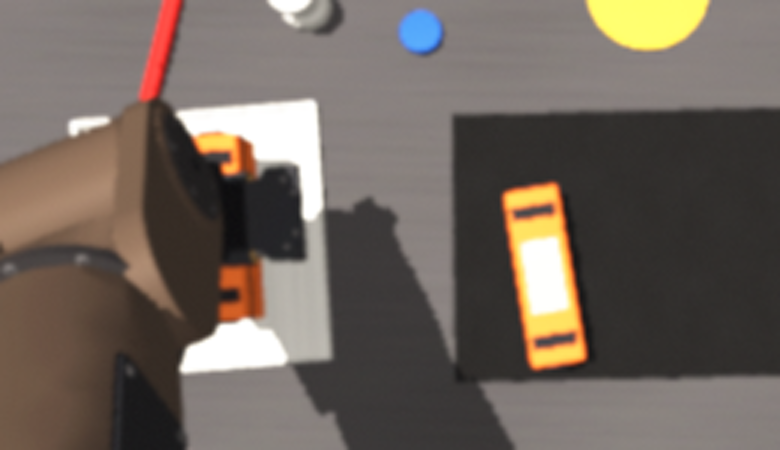

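Case 3 hangs over the right half of the tray. Lower, release, and go back to case 1 at (430.4,10.2), yaw 190.8.

Request:
step_arm(plan=[[[1,0,20,0,-1],[1,0,40,0,-1],[1,0,55,0,-1],[1,0,63,0,-1],[1,0,68,0,-1],[1,0,68,0,-1],[1,0,68,0,-1],[1,0,68,0,1]]])

```text
t: 25.6
eef_pos: [462.7, 272.9, 23.6]
tcp_rot: [3.141, 0.002, -3.04]
ft_force: [1.0, 0.8, 0.2]
opening: 0.514
grip_force: 0.0
```

Request:
step_arm(plan=[[[0,0,0,0,1],[0,0,0,0,1],[0,0,0,0,1],[0,0,0,0,1],[0,0,-25,0,1],[0,0,-60,0,1],[0,0,-100,0,1],[0,0,-128,0,1]]])

```text
t: 26.27
eef_pos: [462.3, 272.8, 153.5]
tcp_rot: [3.141, 0.002, -3.04]
ft_force: [-0.3, 1.1, -0.1]
opening: 0.992
grip_force: 0.0
```

```bash
python3 - <<'E'
from h import *
s=env.state();p=s["eef_pos"];y=np.degrees(s["tcp_rot"][2])%360
print(s["t"],p,y)
chain([(*p.round(1),round(y,1)),(430.4,10.2,150,190.8),(430.4,10.2,22.5,190.8)])
E
```

```text
26.2667 [462.28045711 272.78571732 153.50723719] 185.79718662217158
(430.4, 10.2, 150, 190.8) -> shift [58.3, -258.0, 3.5] turn -5.0
(430.4, 10.2, 22.5, 190.8) -> shift [-0.0, 0.0, 127.5] turn 0.0
```

Request:
step_arm(plan=[[[9,-38,0,-1,1],[18,-76,0,-2,1],[27,-114,0,-3,1],[36,-152,0,-4,1],[45,-190,0,-5,1],[54,-228,0,-5,1],[58,-252,0,-5,1],[58,-258,0,-5,1]]])

```text
t: 26.93
eef_pos: [430.0, 7.3, 150.9]
tcp_rot: [-3.141, 0.0, -2.956]
ft_force: [0.9, -0.3, 0.2]
opening: 1.001
grip_force: 0.0
```

Request:
step_arm(plan=[[[0,0,0,0,1],[0,0,0,0,1],[0,0,0,0,1]]])

```text
t: 27.18
eef_pos: [430.5, 11.0, 150.6]
tcp_rot: [3.141, 0.0, -2.952]
ft_force: [-0.0, 0.5, -0.6]
opening: 0.999
grip_force: 0.0
```

Request:
step_arm(plan=[[[0,0,15,0,1],[0,0,40,0,1],[0,0,70,0,1],[0,0,100,0,1],[0,0,120,0,1],[0,0,127,0,1],[0,0,127,0,0],[0,0,127,0,-1]]])

```text
t: 27.85
eef_pos: [430.6, 10.7, 24.0]
tcp_rot: [3.141, -0.0, -2.952]
ft_force: [0.1, 0.3, 1.0]
opening: 0.916
grip_force: 0.0
```

Request:
step_arm(plan=[[[0,0,0,0,-1],[0,0,0,0,-1],[0,0,0,0,-1],[0,0,0,0,-1],[0,0,0,0,-1],[0,0,0,0,-1],[0,0,0,0,-1]]])

```text
t: 28.43
eef_pos: [430.5, 10.1, 23.8]
tcp_rot: [3.142, 0.0, -2.953]
ft_force: [-1.0, -0.2, 5.8]
opening: 0.482
grip_force: 30.0
```

Request:
step_arm(plan=[[[0,0,-20,0,-1],[0,0,-50,0,-1],[0,0,-80,0,-1],[0,0,-95,0,-1],[0,0,-101,0,-1],[0,0,-101,0,-1],[0,0,-101,0,-1],[0,0,-101,0,-1]]])

```text
t: 29.1
eef_pos: [429.8, 10.1, 123.4]
tcp_rot: [3.141, -0.002, -2.953]
ft_force: [0.3, -0.3, -4.8]
opening: 0.483
grip_force: 30.0
```

```bash
python3 - <<'E'
from h import *
reads(10)
s=env.state();p=s["eef_pos"];y=np.degrees(s["tcp_rot"][2])%360
chain([(*p.round(1),round(y,1)),(695,-74,123,180)])
E
```

```text
t 29.6 pos [430.4  10.1 124.5] yaw -169.2 op 0.484 F [ 0.08 -0.19 -5.32] M about tool y -0.0543 sd [0.0232 0.0253 0.0221] Mtx -0.033
(695, -74, 123, 180) -> shift [-244.2, -132.2, 1.5] turn 10.8
```

Request:
step_arm(plan=[[[-35,-19,0,2,-1],[-70,-38,0,4,-1],[-105,-57,0,6,-1],[-140,-76,0,8,-1],[-175,-95,0,10,-1],[-210,-114,0,11,-1],[-244,-132,0,11,-1],[-244,-132,0,11,-1]]])

```text
t: 30.27
eef_pos: [700.0, -76.2, 123.7]
tcp_rot: [-3.141, 0.004, 3.137]
ft_force: [-1.8, -1.7, -6.1]
opening: 0.486
grip_force: 30.0
```

Request:
step_arm(plan=[[[0,0,0,0,-1],[0,0,0,0,-1],[0,0,0,0,-1],[0,0,0,0,-1],[0,0,0,0,-1],[0,0,0,0,-1],[0,0,0,0,-1],[0,0,0,0,-1]]])

```text
t: 30.93
eef_pos: [694.7, -73.8, 124.8]
tcp_rot: [3.142, 0.0, 3.138]
ft_force: [0.1, -0.1, -5.6]
opening: 0.483
grip_force: 30.0
```

```bash
python3 - <<'E'
from h import *
reads(12)
a=env.read_camera("top");b=env.read_camera("scene")
cv2.imwrite("pics/f.png",np.vstack([a[60:300,60:460],b[120:360,130:530]]))
E
```

```text
t 31.53 pos [694.8 -73.9 124.6] yaw 179.8 op 0.482 F [-0.08 -0.27 -5.65] M about tool y 0.0625 sd [0.0347 0.03   0.0316] Mtx -0.0304
```

View pics/f.png

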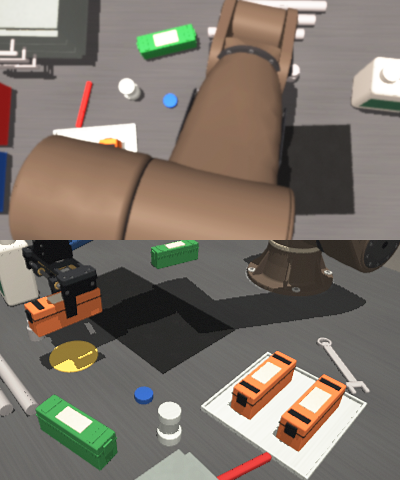

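Both quiet cases stand flat in the tray. The held case is level over the disc, and its moment flipped again (-0.054 → +0.063), confirming the rattle.

```bash
python3 -c "
from cell import env
print(env.job_done())"
```

```text
the job is handed in; nothing more can be done
None
```

I handed the job in at about 31.5 s. The rattling case (the one nearest the tray) was found by shaking and is held level over the disc, with its underside about 10 cm above it. Both quiet cases stand flat in the tray. The hand-in returned no verdict.

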